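# Load the tracing light box with a fresh cell

### The arm

A 7-joint arm with a two-finger parallel gripper is mounted at the origin on the work surface. World frame = base frame: x ahead of the robot, y to its left, z up, the work surface at z = 0. Lengths are in m, angles in rad, forces in N, time in s.
With the tool pointing down it reaches from about 0.35 to 0.9 m from the base axis. Payload 8.1 kg.
Tool frame: the origin (TCP) lies midway between the tips of the shut fingers; the grasp point (between the pads) lies arm.tcp_to_grasp behind it (arm.tcp_to_grasp is the distance from the TCP to the grasp point, in m); z points along the fingers, y is the line along which they close (so a half turn about z gives the same grasp; the last joint's range is limited). The gripper opens to 92 mm and grips with 3 to 60 N. Pads are 19 mm wide; open, the fingers measure 130 mm over their backs; the gripper's body (75 mm by 190 mm) begins 47 mm behind the grasp point.
Start: joints at [1.162, 0.434, 0.025, 1.573, -0.012, 1.134, -0.075], TCP at [0.188, -0.596, 0.227] pointing down, gripper open.
Joint ranges: [-2.62, 2.62], [-0.44, 2.09], [-1.27, 1.32], [0.08, 2.57], [-1.32, 4.46], [0.12, 2], [-2.74, 2.74]. Speed limits (rad/s): [2.22, 2.22, 3.01, 3.01, 3.14, 3.14, 3.14].

### API

Orientations are given as a rotation vector (axis times angle).
In Python, from cell import observe, get_image, arm gives the robot as it stands. The module is installed in compiled form; this text tells all that it offers.
- The arm moves only by the tool drive_tool, never from a script. Its argument "steps" is a list of rows, each a list of 5 numbers: the closure, from 0 (fully open) to 1 (shut), then the shift along the world's x, y, z in mm, then the turn about the world's z in rad. In form: [[hand, x, y, z, roll], ...]. A call has 1 to 20 rows; each row shifts and turns the commanded pose from where the row before left it; what a row does not reach is not made up. A row lasts 1/12 s, in which the tool goes at most 41.7 mm and 7.16 degrees, less where a joint would pass 70% of its speed; a pose out of reach is approached as far as the arm can. A call with a gripper value outside its range is refused whole. The fingers move at their own pace and stop on an object; "grip_force" is the grip in N (left out, the last holds). Time passes only in rows, so rows that do not move let the fingers close. It gives the time, the measured TCP pose, the force, the opening and the grip force at its end, in the units of the state.
- observe(): the state, without advancing time (a new reading comes with each control period).
- get_image(name): name is "scene" or "top"; returns a dict with "image" (480x640x3 uint8, red, green, blue), "vfov" (degrees; the focal length in pixels is half the picture's height over the tangent of half this angle, whatever the lens; pixels are square), "cx", "cy" (the principal point, pixels), "xyz" and "attitude" of the camera in the world. Camera axes: x right, y down, z forward; pixel columns grow to the right and rows downward; lengths in m; the calibration is good to about 2 mm. A picture is of the moment at which its call begins. There is no depth.
- arm.sign_off(): hands the job in; it is judged then, once.
The state is a dict: "clock": time; "joints": joint angles; "dq": joint speeds; "joint_efforts": joint torques, N m; "position": TCP position; "ee_rot": TCP orientation; "force": force on the tool from outside, world axes, zero at the start; "ft_torque": the same for the moment, N m; "width": opening from 0.0 (shut) to 1.0 (fully open); "gripper_force": force on a finger pad.
Only numpy, scipy, OpenCV 4.12 (cv2) and the standard library are available. Lean on these libraries where they do the work, as an engineer would, in place of code of your own. Each camera call takes 0.05 s, during which the arm holds its last target. There are 200 camera calls.

### The job

Put the fresh orange cell into the bay of the white tracing light box: press its flat end against the spring plate, lower it past the blue retaining lip, and let go so that the spring holds it fully home on its saddles with the brass nub under the lip. Leave the grey used cell lying where it is.

Things in the scene. Friction and masses are not known exactly. Their poses are not given: they have to be found in the camera images.
- fresh_cell: Fresh D cell, lying: orange, black band at the flat end, brass nub (10 mm across, 5.5 mm long) at the other; 33.2 mm diameter, 61.5 mm long with nub, 140 g. Origin: centre of the flat end face, on the axis, 30.6 mm above the table; own +y runs along the axis to the nub's tip. x and z turn as it rolls. V saddles carry it near both ends only (y 2-14 and 43-55 mm): the middle is free for fingers.
- flat_cell: Used cell, to be left alone: same shape and axes, but grey with a white band at the flat end. Both cells lie end to end, 30 mm apart, nubs pointing the same way, on a fixed wooden rest (board 50 x 190 mm, 8 mm thick); which cell has which place varies.
- seat (a point): Bay of the fixed white light box (slab 230 x 180 x 12 mm): where the flat end's centre lies when home, 34.6 mm above the table. z up; +y along the bay from spring to lip, as the cell's +y. End wall at y 61.5 mm; on it the blue lip, 24 mm wide, 41.5-45.5 mm above the table, reaches in to y 57.5; the nub goes under it. V saddles (within 17 mm of the middle) as on the rest, 6 mm over the slab.
- spring (a joint): Push-back of the steel spring plate (30 mm wide, 16-70 mm above the table) from free, m: 0 free, 0.006 with a cell home, 0.020 at most. Free, its face is at the seat's y +6 mm; it yields towards -y at 1.6 N plus 0.4 N/mm. A level cell passes the lip with its flat end at y -4 to -14 mm; let go, the spring slides it to y 0. Blue housing behind, y -44 to -22 mm, 36 mm wide, 62 mm high.
There are look-alikes about, which are no part of the job. What is shaped like the fresh_cell but pink or purple is not meant.

How it is judged:
By the outcome, as a careful person would: the job done as asked, in the order asked, and still so for the second after the job is handed in, with the robot touching nothing.
It also fails if it takes over 42 s, if anything falls off the work surface, if the arm or the gripper's body presses on something with over 40 N, if the wrist force passes 120 N, or if a joint passes its speed limit or range.

## Working session

There is one attempt and no reset: what is moved stays moved. The work goes in short steps, Python scripts to look and compute and a tool call to move; the robot and the scene stay as the last step left them, time stands still between calls to the robot, and variables do not carry over. Pictures are saved under pics/ and viewed, at most 10 in all, crops included, and the job is handed in when it is done.

Besides the shell and the picture viewer there is one more tool, called by a JSON object that holds its "method" and its "body". drive_tool: Moves the arm, as the interface text tells. Its arguments: {"type":"object","properties":{"steps":{"type":"array"},"grip_force":{"type":"number"}},"required":["steps"]}

```bash
mkdir -p pics
python3 - <<'E'
from cell import observe, get_image, arm
import cv2, numpy as np
o=observe()
for k,v in o.items(): print(k,np.round(v,3))
print(arm.tcp_to_grasp)
for n in("top","scene"):
    d=get_image(n); cv2.imwrite(f"pics/{n}0.png",d["image"][:,:,::-1])
    print(n,{k:np.round(v,4).tolist() for k,v in d.items() if k!="image"})
E
```

```text
clock 0.0
joints [ 1.162  0.435  0.025  1.574 -0.012  1.134 -0.075]
dq [-0.001 -0.    -0.     0.001  0.001 -0.001  0.003]
joint_efforts [-0.0000e+00 -6.6785e+01  9.8500e-01 -3.1447e+01 -6.0000e-02  4.3000e-02
  0.0000e+00]
position [ 0.188 -0.596  0.226]
ee_rot [-3.103e+00 -4.780e-01  1.000e-03]
force [ 0.445  0.895 -0.221]
ft_torque [-0.017  0.002 -0.049]
gripper_force 0.0
width 1.0
0.0188
top {'vfov': 47.0644, 'cx': 323.622, 'cy': 237.721, 'xyz': [0.4334, -0.0916, 0.9396], 'attitude': [-2.1603, 2.162, -0.0871]}
scene {'vfov': 44.031, 'cx': 316.5951, 'cy': 237.9608, 'xyz': [1.4332, -0.4329, 0.708], 'attitude': [-1.8635, -1.2489, 0.6824]}
```

View pics/top0.png

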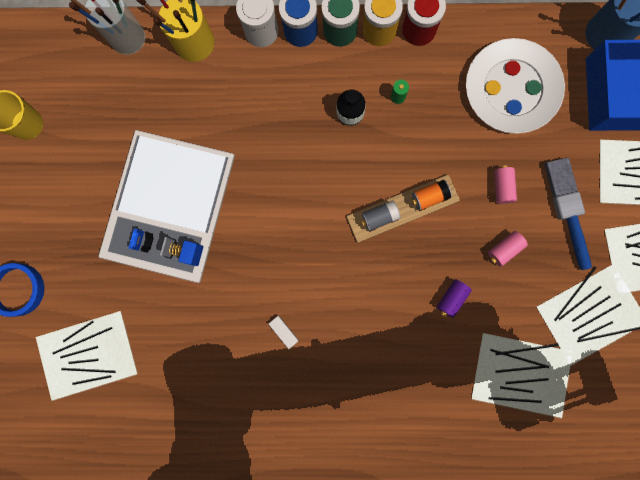

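View pics/scene0.png

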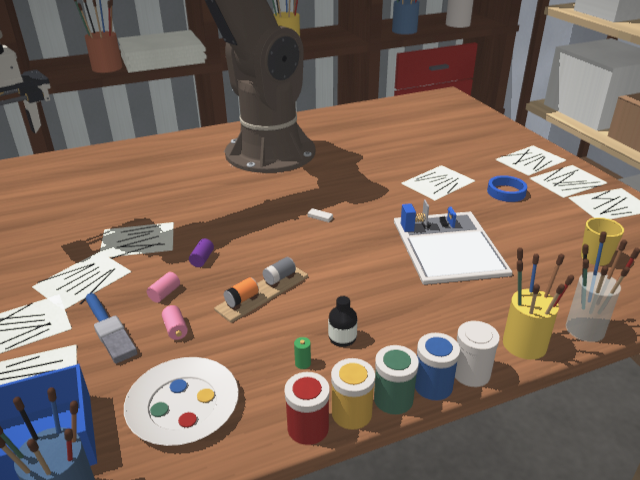

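The top view shows these candidates:
- **Orange cell:** (432,195), black band at the right (445,190). This is the one meant.
- **Grey used cell:** (380,215).
- **Pink:** (505,185) and (508,248).
- **Purple:** (454,297).
- **Green bottle:** (400,92).

The box's bay is near (160,245), with the blue housing at (188,252) and the lip near (135,238). I'll check the choice in a close crop.

```bash
cat > h.py <<'E'
import cv2, numpy as np
from scipy.spatial.transform import Rotation as R
from cell import observe, get_image, arm
def cam(n):
    d=get_image(n); d["f"]=240/np.tan(np.radians(d["vfov"]/2)); d["R"]=R.from_rotvec(d["attitude"]).as_matrix(); return d
def cast(d,uv,z):
    uv=np.atleast_2d(np.asarray(uv,float)); r=np.c_[(uv[:,0]-d["cx"])/d["f"],(uv[:,1]-d["cy"])/d["f"],np.ones(len(uv))]@d["R"].T
    p=np.asarray(d["xyz"]); return p+r*((z-p[2])/r[:,2])[:,None]
def proj(d,P):
    q=(np.atleast_2d(P)-d["xyz"])@d["R"]; return np.c_[d["cx"]+d["f"]*q[:,0]/q[:,2],d["cy"]+d["f"]*q[:,1]/q[:,2]]
E
python3 - <<'E'
from h import *
d=cam("top"); im=d["image"][:,:,::-1]
a=cv2.resize(im[160:260,335:465],None,fx=4.5,fy=4.5,interpolation=cv2.INTER_CUBIC)[:, :585]
b=cv2.resize(im[205:290,95:215],None,fx=6,fy=6,interpolation=cv2.INTER_CUBIC)
cv2.imwrite("pics/ca.png",a); cv2.imwrite("pics/cb.png",b)
s=cam("scene")["image"][:,:,::-1]
cv2.imwrite("pics/cc.png",cv2.resize(s[195:255,390:490],None,fx=8,fy=8,interpolation=cv2.INTER_CUBIC))
E
```

```text
(no output)
```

View pics/ca.png

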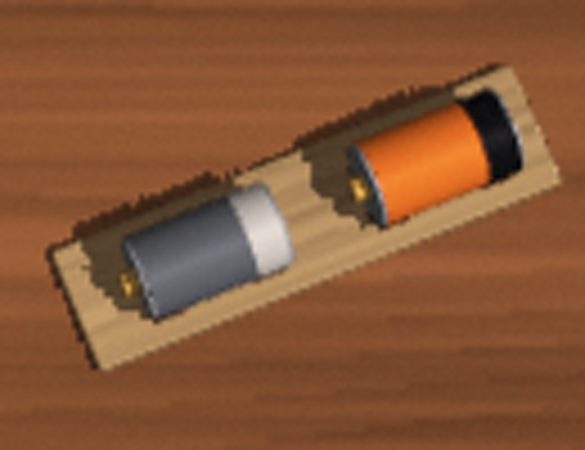

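View pics/cb.png

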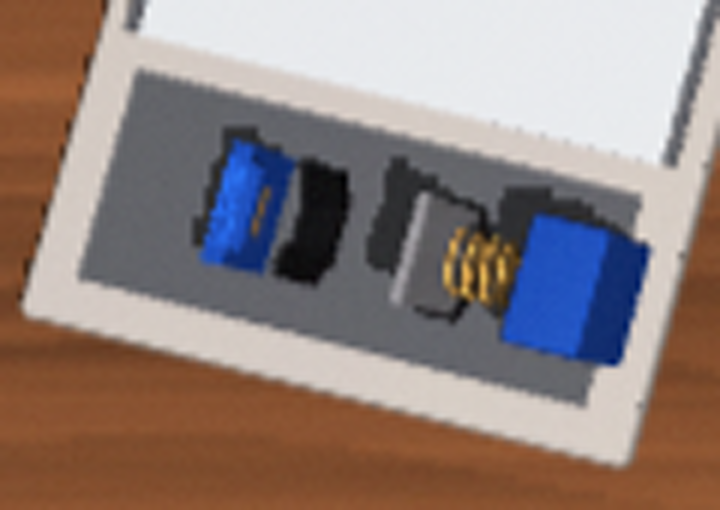

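View pics/cc.png

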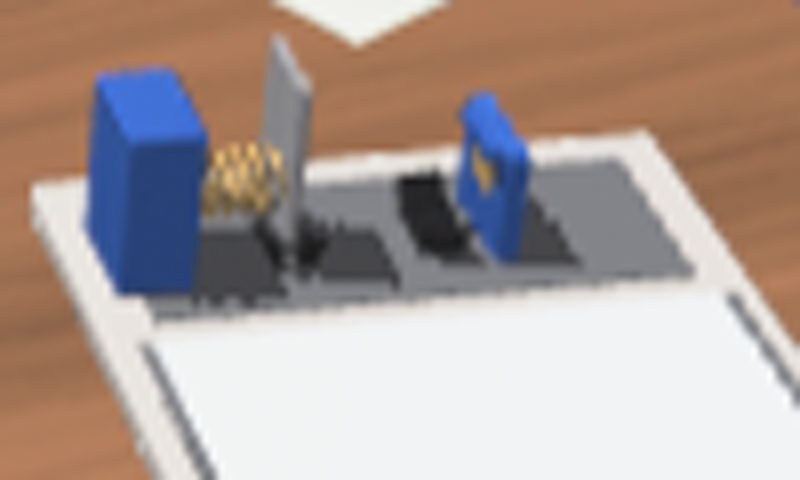

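The crops confirm the choice. The orange cell has its nub at full-image (415,202) and its black flat end at (450,190). In the bay, the lip is at about (137,239), the spring plate at about (163,247) and the housing top at about (187,252). Next I'll measure them.

```bash
cat > m.py <<'E'
from h import *
d=cam("top"); im=d["image"]; hsv=cv2.cvtColor(im,cv2.COLOR_RGB2HSV)
def sub(m,x0,x1,y0,y1): o=np.zeros_like(m); o[y0:y1,x0:x1]=m[y0:y1,x0:x1]; return o
def big(m):
    n,l,s,c=cv2.connectedComponentsWithStats(m); return (l==1+np.argmax(s[1:,4])).astype(np.uint8)
H,S,V=cv2.split(hsv)
# cell
org=sub(((H>4)&(H<16)&(S>190)&(V>150)).astype(np.uint8),405,460,170,225)
org=big(org); ys,xs=np.nonzero(org); P=cast(d,np.c_[xs,ys],.0306)[:,:2]
c=P.mean(0); rect=cv2.minAreaRect((P*1e3).astype(np.float32)); print("orange rect",rect,len(xs))
# orange sides fit: midline
w,v=np.linalg.eigh(np.cov(P.T)); a=v[:,1]; a=a*np.sign(a[1])  # nub is at +y world (image left)
for _ in range(3):
    n=np.array([-a[1],a[0]]); t=(P-c)@a; s=(P-c)@n
    tt=np.linspace(np.percentile(t,20),np.percentile(t,80),12)
    mid=[];wd=[]
    for q in tt:
        k=abs(t-q)<.0025; mid.append((s[k].max()+s[k].min())/2); wd.append(np.ptp(s[k]))
    k=np.polyfit(tt,mid,1); a=a+k[0]*n; a/=np.linalg.norm(a); c=c+k[1]*n
print("cell axis",a,"yaw",np.degrees(np.arctan2(a[1],a[0])),"width mm",np.mean(wd)*1e3)
L=np.linspace(-.06,.06,1201); Q=np.c_[c+L[:,None]*a,np.full(len(L),.0472)]; uv=proj(d,Q)
smp=lambda I:cv2.remap(I,uv[:,0].astype(np.float32)[None],uv[:,1].astype(np.float32)[None],cv2.INTER_LINEAR)[0]
rgb=smp(im)
for i in range(0,1201,20): print(int(round(L[i]*1e3)),rgb[i].tolist(),end=" ")
print("c",c)
# bay
bl=sub(((H>100)&(H<130)&(S>120)).astype(np.uint8),110,215,215,285); 
br=(bl&(V>165)).astype(np.uint8)
for nm,x0,x1,z in(("lip",110,160,.0455),("house",165,215,.062)):
    m=big(sub(br,x0,x1,215,285)); ys,xs=np.nonzero(m)
    r=cv2.minAreaRect(np.c_[xs,ys].astype(np.float32)); b=cv2.boxPoints(r)
    print(nm,len(xs),"V",np.percentile(V[m>0],[5,50,95]),np.round(b,1).tolist(),"\n",np.round(cast(d,b,z)[:,:2]*1e3,1).tolist(),"cen",np.round(cast(d,[[xs.mean(),ys.mean()]],z)[0,:2]*1e3,1))
# slab outline
sl=((S<40)&(V>120)).astype(np.uint8); sl=cv2.morphologyEx(sub(sl,90,245,120,290),cv2.MORPH_CLOSE,np.ones((25,25)))
sl=big(sl); cn=max(cv2.findContours(sl,0,2)[0],key=cv2.contourArea)
r=cv2.minAreaRect(cn); b=cast(d,cv2.boxPoints(r),.012)[:,:2]*1e3; print("slab",np.round(b,1).tolist(),[round(np.linalg.norm(b[i]-b[i-1]),1) for i in range(4)])
o=observe(); ty=R.from_rotvec(o["ee_rot"]).as_matrix()[:,1]; print("tool y yaw",np.degrees(np.arctan2(ty[1],ty[0])))
E
python3 m.py
```

```text
orange rect ((593.8585815429688, -251.33384704589844), (29.198034286499023, 40.744876861572266), 21.459426879882812) 412
cell axis [-0.37341407  0.92766477] yaw 111.92632648771841 width mm 28.570207958955994
-60 [141, 85, 51] -58 [144, 87, 51] -56 [142, 86, 50] -54 [145, 88, 52] -52 [147, 88, 52] -50 [147, 89, 53] -48 [146, 88, 51] -46 [146, 88, 51] -44 [146, 88, 52] -42 [146, 88, 51] -40 [148, 91, 53] -38 [163, 117, 75] -36 [187, 149, 102] -34 [185, 147, 100] -32 [180, 148, 107] -30 [134, 124, 114] -28 [42, 39, 43] -26 [28, 26, 28] -24 [28, 26, 28] -22 [29, 27, 29] -20 [30, 27, 30] -18 [66, 42, 31] -16 [193, 99, 39] -14 [239, 126, 43] -12 [239, 127, 44] -10 [238, 126, 43] -8 [238, 127, 45] -6 [238, 126, 44] -4 [239, 128, 45] -2 [238, 128, 45] 0 [238, 128, 46] 2 [238, 126, 44] 4 [238, 127, 44] 6 [238, 127, 44] 8 [238, 127, 45] 10 [238, 127, 45] 12 [238, 128, 45] 14 [238, 126, 45] 16 [238, 127, 45] 18 [238, 127, 45] 20 [237, 126, 44] 22 [236, 128, 52] 24 [186, 143, 121] 26 [64, 63, 64] 28 [92, 70, 40] 30 [144, 105, 49] 32 [177, 134, 64] 34 [91, 68, 35] 36 [75, 57, 37] 38 [77, 59, 40] 
[... 218 characters left out ...]
2036 ]
lip 105 V [173. 196. 231.] [[127.80000305175781, 247.6999969482422], [133.39999389648438, 228.1999969482422], [139.0, 229.89999389648438], [133.5, 249.3000030517578]] 
 [[507.0, 246.4], [539.0, 238.4], [536.3, 228.9], [504.3, 237.0]] cen [521.7 238. ]
house 263 V [180. 190. 195.] [[178.3000030517578, 260.79998779296875], [183.89999389648438, 240.5], [195.89999389648438, 243.8000030517578], [190.3000030517578, 264.1000061035156]] 
 [[484.3, 158.0], [517.0, 149.9], [511.7, 130.3], [479.1, 138.5]] cen [498.  144.2]
slab [[494.8, 309.7], [721.2, 256.8], [671.6, 80.2], [448.2, 136.6]] [np.float64(179.3), np.float64(232.5), np.float64(183.4), np.float64(230.4)]
tool y yaw -72.48406648986824
```

```bash
cat > m2.py <<'E'
from m import *
print("-----")
def bay(p,s=np.array([506.2,176.2]),yaw=75.7):
    u=np.array([np.cos(np.radians(yaw)),np.sin(np.radians(yaw))]); q=np.atleast_2d(p)[:,:2]*1e3-s; return np.round(np.c_[q@[u[1],-u[0]],q@u],1)
def ax(p): n=np.array([a[1],-a[0]]); q=np.atleast_2d(p)[:,:2]-c; return np.round(np.c_[q@n,q@a]*1e3,1)
if __name__=="__main__":
    print("nubs",ax(cast(d,[[415,201.8],[363.4,223.3]],.0306)))
    bd=[[335+x/4.5,160+y/4.5] for x,y in((50,250),(102,370),(560,182),(512,66))]
    B=cast(d,bd,.008); print("board",ax(B),"mid",ax(B.mean(0)))
    print("plate",bay(cast(d,[[165.8,237.5],[160.8,255.8]],.07)))
    print("brass/lip",bay(cast(d,[[95+262/6,205+210/6]],.0415)))
    print("slab",bay(b/1e3))
    s=cam("scene"); hs=cv2.cvtColor(s["image"],cv2.COLOR_RGB2HSV); h,ss,v=cv2.split(hs)
    m=sub(((h>100)&(h<130)&(ss>120)).astype(np.uint8),390,490,195,255)
    # housing top face corners read off the crop (8x, origin 390,195)
    C=[[390+x/8,195+y/8] for x,y in((98,75),(172,68),(207,137),(133,142))]
    P=cast(s,C,.062); print("scene housing",bay(P),bay(P.mean(0)))
    print("scene plate top",bay(cast(s,[[390+277/8,195+37/8],[390+311/8,195+82/8]],.07)))
    o=sub(((h>4)&(h<16)&(ss>190)&(v>150)).astype(np.uint8),215,275,265,320); o=big(o); ys,xs=np.nonzero(o)
    P=cast(s,np.c_[xs,ys],.0306); print("scene orange centroid",ax(P.mean(0)))
E
python3 m2.py | sed -n '/-----/,$p'
```

```text
-----
nubs [[ 1.00e-01  2.69e+01]
 [-1.60e+00  1.20e+02]]
board [[ 23.9 140.2]
 [-25.8 139. ]
 [-23.5 -48.5]
 [ 24.3 -49.1]] mid [[-0.3 45.4]]
plate [[ 14.3   4.2]
 [-15.8   3.9]]
brass/lip [[-0.1 55.9]]
slab [[-44.  126.5]
 [188.4 131.2]
 [184.  -52.1]
 [-46.4 -52.7]]
scene housing [[-11.9 -41.7]
 [-12.4 -21.3]
 [ 23.5 -21.7]
 [ 23.  -41.4]] [[  5.5 -31.5]]
scene plate top [[-10.8   6.4]
 [ 13.4   8.5]]Traceback (most recent call last):
  File "m2.py", line 19, in <module>
    o=sub(((h>4)&(h<16)&(ss>190)&(v>150)).astype(np.uint8),215,275,265,320); o=big(o); ys,xs=np.nonzero(o)
                                                                               ~~~^^^
  File "m.py", line 5, in big
    n,l,s,c=cv2.connectedComponentsWithStats(m); return (l==1+np.argmax(s[1:,4])).astype(np.uint8)
                                                              ~~~~~~~~~^^^^^^^^^
    return _wrapfunc(a, 'argmax', axis=axis, out=out, **kwds)
    return bound(*args, **kwds)
ValueError: attempt to get argmax of an empty sequence
```

The measurements agree:

| Item | Position (mm) | Axis yaw |
|---|---|---|
| Fresh cell | grasp point at (595, -254) | 111.9° |
| Bay seat | (506, 176) | 75.7° |

Moving above the cell now.

{"method": "drive_tool", "body": {"steps": [[0,20,17,0,0.0824],[0,20,17,0,0.0824],[0,20,17,0,0.0824],[0,20,17,0,0.0824],[0,20,17,0,0.0824],[0,20,17,0,0.0824],[0,20,17,0,0.0824],[0,20,17,0,0.0824],[0,20,17,0,0.0824],[0,20,17,0,0.0824],[0,20,17,0,0.0824],[0,20,17,0,0.0824],[0,20,17,0,0.0824],[0,20,17,0,0.0824],[0,20,17,0,0.0824],[0,20,17,0,0.0824],[0,20,17,0,0.0824],[0,20,17,0,0.0824],[0,20,17,0,0.0824],[0,7,2,0,0.0824]], "grip_force": 50}}

```text
clock: 2.02
position: [0.5782, -0.266, 0.2269]
ee_rot: [1.746, 2.612, 0.005]
force: [-0.0, 0.8, 0.6]
width: 0.999
gripper_force: 0.0
```

{"method": "drive_tool", "body": {"steps": [[0,17,12,-30,-0.01],[0,0,0,-35,0],[0,0,0,-35,0],[0,0,0,-20,0],[0,0,0,0,0]]}}

```text
clock: 2.43
position: [0.5889, -0.2583, 0.1017]
ee_rot: [-1.766, -2.588, 0.003]
force: [-0.3, 0.0, -0.1]
width: 0.996
gripper_force: 0.0
```

Run:
```python
from h import *
o=observe();print(np.round(o["position"],4),np.round(o["ee_rot"],3)); M=R.from_rotvec(o["ee_rot"]).as_matrix(); print(np.degrees(np.arctan2(M[1,1],M[0,1])),M[:,2])
d=cam("top"); cv2.imwrite("pics/g1.png",cv2.resize(d["image"][130:270,330:500,::-1],None,fx=4,fy=4,interpolation=cv2.INTER_CUBIC))
p=np.array(o["position"]); y=M[:,1]; print("TCP px",proj(d,p), "finger lines",proj(d,[p+.056*y,p-.056*y]))
```

```text
[ 0.5889 -0.2583  0.1017] [-1.766 -2.588  0.003]
21.37491521850544 [-0.00778954  0.0026538  -0.99996614]
TCP px [[442.63547383 190.99571069]] finger lines [[428.61548496 157.79630855]
 [456.85327644 224.66353675]]
```

View pics/g1.png

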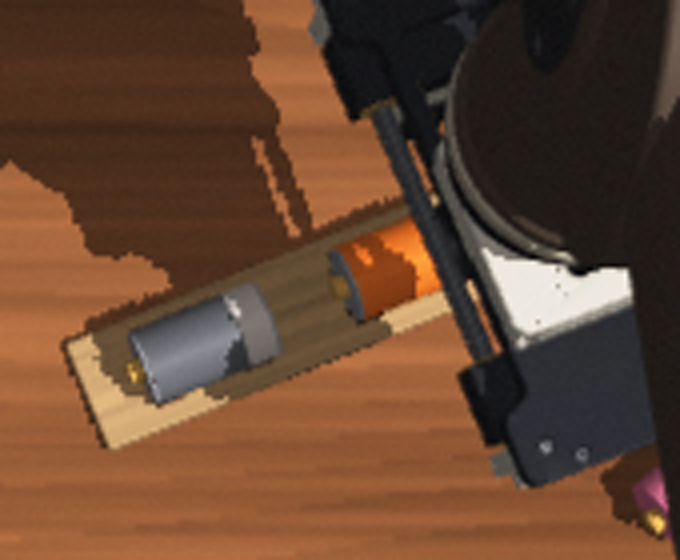

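The view shows the hand straddling the orange cell at crop (380,270), with the jaws clear on both sides. Descending and gripping.

{"method": "drive_tool", "body": {"steps": [[0,6,4,-10,0.009],[0,0,0,-20,0],[0,0,0,-20,0],[0,0,0,-20,0],[0,0,0,-12,0],[0,0,0,0,0],[0,0,0,0,0]]}}

```text
clock: 3.07
position: [0.5989, -0.255, 0.0255]
ee_rot: [1.759, 2.602, 0.001]
force: [0.4, 0.7, 0.3]
width: 0.996
gripper_force: 0.0
```

{"method": "drive_tool", "body": {"steps": [[0,-3,0,-5,0],[0,0,0,-5,0],[0,0,0,0,0],[0.3,0,0,0,0],[0.5,0,0,0,0],[0.7,0,0,0,0],[1,0,0,0,0],[1,0,0,0,0],[1,0,0,0,0],[1,0,0,0,0],[1,0,0,0,0]], "grip_force": 50}}

```text
clock: 3.98
position: [0.5951, -0.255, 0.0147]
ee_rot: [1.759, 2.603, 0.0]
force: [0.1, -1.4, -0.2]
width: 0.467
gripper_force: 0.0
```

{"method": "drive_tool", "body": {"steps": [[1,0,0,0,0],[1,0,0,0,0],[1,0,0,0,0],[1,0,0,0,0],[1,0,0,0,0]]}}

```text
clock: 4.4
position: [0.598, -0.2539, 0.0158]
ee_rot: [1.756, 2.6, 0.005]
force: [6.1, 1.7, 1.3]
width: 0.35
gripper_force: 50.0
```

{"method": "drive_tool", "body": {"steps": [[1,0,0,20,0],[1,0,0,35,0],[1,0,0,35,0],[1,0,0,20,0],[1,-3,16,0,0],[1,-5,30,0,-0.042],[1,-5,30,0,-0.042],[1,-5,30,0,-0.042],[1,-5,30,0,-0.042],[1,-5,30,0,-0.042],[1,-5,30,0,-0.042],[1,-5,30,0,-0.042],[1,-5,30,0,-0.042],[1,-5,30,0,-0.042],[1,-5,30,0,-0.042],[1,-5,30,0,-0.042],[1,-5,30,0,-0.042],[1,-5,30,0,-0.042],[1,-5,30,0,-0.042],[1,-5,20,0,-0.042]]}}

```text
clock: 6.07
position: [0.5153, 0.2046, 0.124]
ee_rot: [-2.477, -1.93, 0.0]
force: [1.0, -0.1, -0.9]
width: 0.348
gripper_force: 50.0
```

{"method": "drive_tool", "body": {"steps": [[1,-3,10,0,0],[1,0,0,0,0],[1,0,0,0,0]]}}

```text
clock: 6.32
position: [0.5137, 0.2101, 0.1242]
ee_rot: [2.477, 1.932, -0.002]
force: [0.1, -0.8, -1.1]
width: 0.351
gripper_force: 50.0
```

Run:
```python
from h import *
o=observe();p=np.array(o["position"]);print(np.round(p,4),o["width"],o["gripper_force"]); M=R.from_rotvec(o["ee_rot"]).as_matrix(); print(np.degrees(np.arctan2(M[1,1],M[0,1])),M[:,2])
d=cam("top"); s=cam("scene")
cv2.imwrite("pics/t2.png",d["image"][...,::-1]);cv2.imwrite("pics/s2.png",s["image"][...,::-1])
A=cv2.resize(d["image"][190:290,85:225,::-1],(560,400),interpolation=cv2.INTER_CUBIC)
B=cv2.resize(s["image"][170:270,370:510,::-1],(560,400),interpolation=cv2.INTER_CUBIC)
cv2.imwrite("pics/c2.png",cv2.resize(np.vstack([A,B]),(420,600)))
cv2.imwrite("pics/c2b.png",B)
g=p-M[:,2]*.0188-np.array([0,0,.004]); print("grasp px",proj(d,g),proj(s,g))
```

```text
[0.5137 0.2101 0.1242] 0.351335284255059 49.99295175075531
-14.099388627842648 [-8.03964821e-04 -1.28126345e-03 -9.99998856e-01]
grasp px [[128.7872687  237.84986094]] [[442.31256747 171.86340096]]
```

View pics/c2.png

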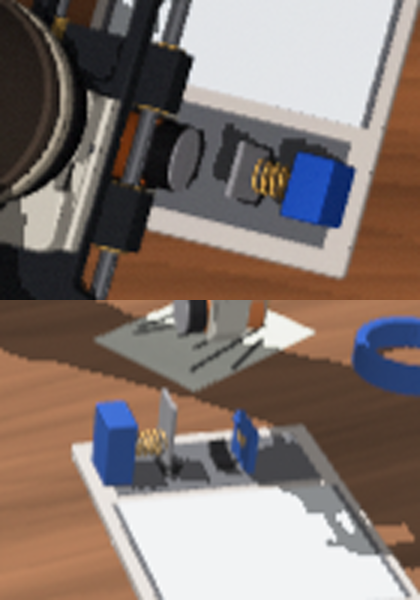

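The crop shows the cell held level. Its grey flat face is at full-image (147,243), facing the spring plate, and the nub points towards the lip. I'll check that face against the plan by casting a ray.

Run:
```python
from h import *
d=cam("top"); im=d["image"]; H,S,V=cv2.split(cv2.cvtColor(im,cv2.COLOR_RGB2HSV))
u=np.array([.247,.969]); s0=np.array([506.2,176.2]); bay=lambda P:np.round(np.c_[(P[:,:2]*1e3-s0)@[u[1],-u[0]],(P[:,:2]*1e3-s0)@u],1)
m=np.zeros_like(V); w=(slice(228,256),slice(139,154)); m[w]=((S[w]<40)&(V[w]>105)&(V[w]<190))
n,l,st,c=cv2.connectedComponentsWithStats(m); i=1+np.argmax(st[1:,4]); print(st[i],c[i])
print("flat face centre",bay(cast(d,c[i:i+1],.139)))
# plate top-front edge, re-read in this frame; brightest column edge
print("plate",bay(cast(d,[[85+235/3,190+142/3],[85+226/3,190+195/3]],.07)))
```

```text
[143 236   3   9  10] [143.9 239.8]
flat face centre [[ 1.6 12.3]]
plate [[ 13.6   8.1]
 [-14.7   5. ]]
```

{"method": "drive_tool", "body": {"steps": [[1,2.2,2.5,-13,0],[1,0,0,-20,0],[1,0,0,-20,0],[1,0,0,-12,0],[1,0,0,-6,0],[1,0,0,0,0],[1,0,0,0,0]]}}

```text
clock: 7.05
position: [0.5165, 0.2134, 0.0537]
ee_rot: [-2.479, -1.929, 0.0]
force: [0.6, -0.4, -0.9]
width: 0.349
gripper_force: 50.0
```

{"method": "drive_tool", "body": {"steps": [[1,-1.2,-4,-2,0],[1,-1,-4,0,0],[1,-1,-4,0,0],[1,-1,-4,0,0],[1,-1,-4,0,0],[1,0,0,0,0],[1,0,0,0,0]]}}

```text
clock: 7.63
position: [0.512, 0.1949, 0.0526]
ee_rot: [-2.478, -1.93, -0.006]
force: [2.7, 6.7, -3.9]
width: 0.352
gripper_force: 50.0
```

```bash
cat > c.py <<'E'
import sys
from h import *
o=observe();p=np.array(o["position"]);M=R.from_rotvec(o["ee_rot"]).as_matrix()
q=p[:2]*1e3-[506.2,176.2]; print("lat",q@[.969,-.247],"flat y",q@[.247,.969]-27.2,"axis z",p[2]*1e3+14.8,"yaw",np.degrees(np.arctan2(M[1,1],M[0,1])),np.round(o["force"],1))
d=cam("top"); s=cam("scene")
A=cv2.resize(d["image"][200:290,95:215,::-1],(600,450),interpolation=cv2.INTER_CUBIC)
B=cv2.resize(s["image"][185:265,385:505,::-1],(750,500),interpolation=cv2.INTER_CUBIC)
cv2.imwrite(f"pics/{sys.argv[1]}t.png",A);cv2.imwrite(f"pics/{sys.argv[1]}s.png",B)
E
python3 c.py k1
```

```text
lat 1.046195354174935 flat y -7.649675384528965 axis z 67.4359382596908 yaw -14.191582510251715 [ 2.7  6.7 -3.9]
```

View pics/k1s.png

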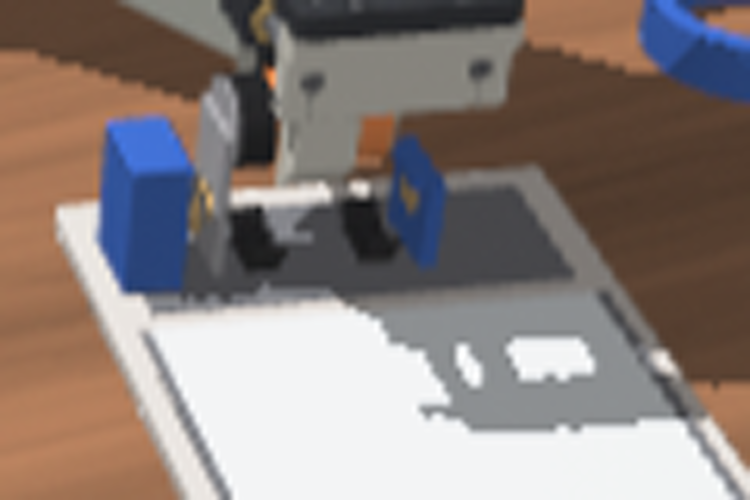

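The picture shows the plate pushed back by the black-banded end at crop (225,130), with the body clear of the lip at crop (415,180). The 7.2 N spring force implies a flat end at y ≈ -8 mm, as wanted. Lowering.

{"method": "drive_tool", "body": {"steps": [[1,-0.3,-1,-5,0],[1,0,0,-5,0],[1,0,0,-5,0],[1,0,0,-5,0],[1,0,0,0,0],[1,0,0,0,0]]}}

```text
clock: 8.23
position: [0.5122, 0.1944, 0.0326]
ee_rot: [-2.478, -1.93, -0.007]
force: [4.3, 7.1, -5.1]
width: 0.352
gripper_force: 50.0
```

{"method": "drive_tool", "body": {"steps": [[1,0,0,-4,0],[1,0,0,-4,0],[1,0,0,-3,0],[1,0,0,0,0],[1,0,0,0,0]]}}

```text
clock: 8.65
position: [0.5125, 0.1948, 0.022]
ee_rot: [-2.478, -1.93, -0.009]
force: [2.1, 7.6, -0.5]
width: 0.351
gripper_force: 50.8
```

```bash
python3 c.py k2
```

```text
lat 1.4924395432368196 flat y -7.594145171651856 axis z 36.82829569359599 yaw -14.154885556575625 [ 2.1  7.6 -0.5]
```

View pics/k2s.png

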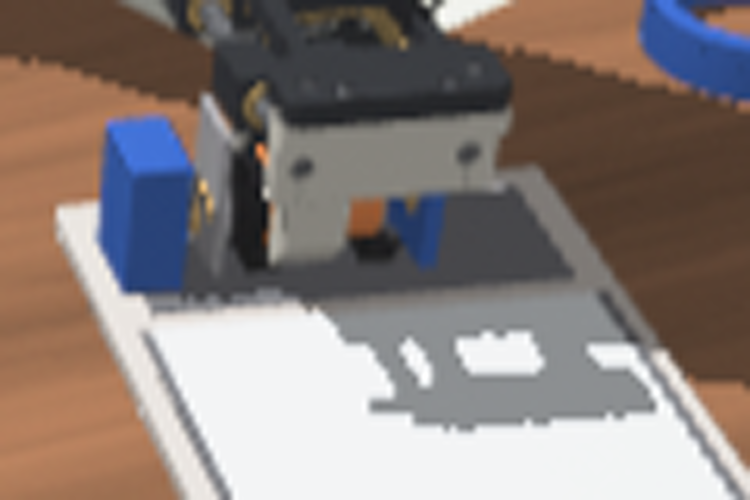

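The picture shows the cell between plate and lip wall, close above the saddles, with the nub end at crop (375,215) inside the lip wall at (430,230). Last lowering now, watching the force.

{"method": "drive_tool", "body": {"steps": [[1,0,0,-1.5,0],[1,0,0,-1,0],[1,0,0,0,0],[1,0,0,0,0]]}}

```text
clock: 9.08
position: [0.5122, 0.195, 0.0198]
ee_rot: [-2.477, -1.931, -0.008]
force: [1.7, 8.7, 3.8]
width: 0.351
gripper_force: 50.0
```

{"method": "drive_tool", "body": {"steps": [[1,0.5,2,0,0],[1,0.5,2,0,0],[1,0,0,0,0],[1,0,0,0,0]]}}

```text
clock: 9.42
position: [0.5129, 0.198, 0.0193]
ee_rot: [-2.478, -1.93, -0.005]
force: [1.3, 5.6, 4.5]
width: 0.347
gripper_force: 50.0
```

{"method": "drive_tool", "body": {"steps": [[1,0.5,2,0,0],[1,0,0,0,0],[0.7,0,0,0,0],[0.6,0,0,0,0],[0.5,0,0,0,0],[0.4,0,0,0,0],[0.3,0,0,0,0],[0.2,0,0,0,0],[0.2,0,0,0,0],[0.2,0,0,0,0]]}}

```text
clock: 10.25
position: [0.5122, 0.1983, 0.0181]
ee_rot: [2.479, 1.929, -0.001]
force: [0.3, -0.0, -0.8]
width: 0.772
gripper_force: 0.0
```

Released with no force left on the tool. Going straight up, then away sideways for a clear view.

{"method": "drive_tool", "body": {"steps": [[0.2,0,0,10,0],[0.2,0,0,20,0],[0.2,0,0,35,0],[0.2,0,0,40,0],[0.2,0,0,40,0],[0.2,0,0,35,0],[0.2,0,-40,0,0],[0.2,0,-40,0,0],[0.2,0,-40,0,0],[0.2,0,-40,0,0],[0.2,0,-40,0,0],[0.2,0,-40,0,0],[0.2,0,-40,0,0],[0.2,0,0,0,0],[0.2,0,0,0,0]]}}

```text
clock: 11.5
position: [0.5119, -0.0844, 0.1988]
ee_rot: [2.484, 1.922, -0.0]
force: [0.6, 0.6, 0.4]
width: 0.801
gripper_force: 0.0
```

```bash
python3 c.py k3 >/dev/null
python3 - <<'E'
import cv2,numpy as np
A=cv2.imread("pics/k3t.png");B=cv2.imread("pics/k3s.png")
cv2.imwrite("pics/fin.png",np.hstack([cv2.resize(A,(400,300)),cv2.resize(B,(400,300))]))
E
```

```text
(no output)
```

View pics/fin.png

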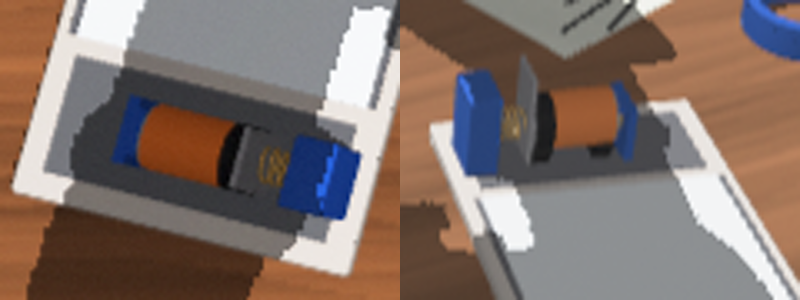

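The final picture shows the cell in the bay. The band is against the plate (left view (235,155)), the nub is hidden under the lip (125,130), and the cell looks level. A quick numeric check of its position before handing in.

Run:
```python
from h import *
u=np.array([.247,.969]); s0=np.array([506.2,176.2])
d=cam("top"); s=cam("scene")
L=np.arange(-30,80,2.)
for z in(.0512,):
    P=np.c_[(s0+L[:,None]*u)/1e3,np.full(len(L),z)]
    for k in(d,s):
        uv=proj(k,P).astype(np.float32); print([(int(l),*c.tolist()) for l,c in zip(L,cv2.remap(k["image"],uv[:,0][None],uv[:,1][None],1)[0]) if l>-14 and l<72 and (l<10 or l>46)])
# scene: upper silhouette of orange: top pixel per column vs prediction for level cell
H,S,V=cv2.split(cv2.cvtColor(s["image"],cv2.COLOR_RGB2HSV)); m=((H<16)&(S>150)&(V>80)).astype(np.uint8); m[:,:420]=0;m[:,460:]=0;m[:200]=0;m[:,:][240:]=0
for y in(20,28,36,44,50): 
    q=proj(s,np.r_[(s0+y*u)/1e3,.0512])[0]; col=int(round(q[0])); r=np.nonzero(m[:,col])[0]; print(y,q.round(1),r.min() if len(r) else None,r.max() if len(r) else None)
```

```text
[(-12, 100, 76, 42), (-10, 79, 67, 52), (-8, 68, 61, 56), (-6, 106, 80, 44), (-4, 64, 60, 57), (-2, 61, 60, 62), (0, 59, 59, 60), (2, 61, 60, 62), (4, 81, 80, 82), (6, 75, 72, 76), (8, 18, 18, 21), (48, 139, 64, 22), (50, 139, 63, 21), (52, 140, 64, 21), (54, 127, 67, 36), (56, 71, 65, 79), (58, 23, 48, 104), (60, 19, 44, 103), (62, 20, 46, 106), (64, 20, 46, 104), (66, 37, 51, 85), (68, 55, 55, 60), (70, 56, 56, 60)]
[(-12, 89, 65, 49), (-10, 89, 65, 49), (-8, 89, 65, 51), (-6, 89, 78, 73), (-4, 88, 87, 88), (-2, 88, 87, 89), (0, 88, 88, 90), (2, 90, 89, 92), (4, 94, 94, 97), (6, 100, 99, 101), (8, 58, 55, 55), (48, 128, 78, 47), (50, 128, 77, 47), (52, 128, 78, 48), (54, 124, 78, 51), (56, 96, 73, 71), (58, 62, 66, 96), (60, 44, 63, 107), (62, 41, 63, 108), (64, 54, 62, 93), (66, 77, 62, 61), (68, 84, 62, 48), (70, 85, 62, 47)]
20 [431.4 209.3] 209 223
28 [435.1 209. ] 209 223
36 [438.7 208.7] 209 222
44 [442.3 208.4] 208 223
50 [445.  208.2] 208 222
```

```bash
python3 -c "
from cell import arm; print(arm.sign_off())"
```

```text
the job is handed in; nothing more can be done
None
```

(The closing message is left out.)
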